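# Clear the bath lid and hold it half open

### The job

Chips of dental stone have fallen on the closed lid of the small instrument bath. With the orange scraper block, not with the fingers, sweep all four chips off the lid into the steel tray at its side, then stand the scraper upright on the worktop and only then lift the lid by its front handle to 45 degrees, so that the bath can be loaded. The lid falls shut by itself, so finish while still holding it steady in the fingers at 45 degrees; leave the other things on the worktop where they are.

Things in the scene. Friction and masses are not known exactly. Their poses are not given: they have to be found in the camera images.
- bath: low instrument bath, light grey box 150 (x) x 200 (y) x 66 mm high, fixed to the worktop, with a dark grey-blue flat hinged lid. Origin: centre of its underside, on the worktop. Its -x side is the front (dark control strip, lid handle), its +x side the hinge side. The closed lid's flat top lies 77 mm above the worktop and reaches from -80 to +86 mm in the bath's x and from -115 to +115 mm in its y; it has no rim or knob on top
- lid (a joint): angle of the bath's lid in rad: 0 closed, growing as the front edge rises, 0.785 = 45 degrees, stop at 1.25. The lid (0.4 kg) falls shut from every angle when let go; lifting it takes about 2 N at the handle
- lid_handle (a point): middle of the lid's handle, a dark tab that sticks out 45 mm from the middle of the lid's front edge: 24 mm wide along the bath's y, 14 mm thick, free at both sides and below. The point lies on the tab 27 mm in front of the lid's edge (20 mm behind the tab's tip), at mid thickness, 68 mm above the worktop when closed and about 199 mm at 45 degrees; it moves on a circle of 185 mm radius about the hinge line. Its axes are the lid's axes (the bath's while closed)
- lid_hinge (a point): middle of the lid's hinge line, which runs along the bath's y: 78 mm behind the bath's centre, 66 mm above the worktop; fixed
- catch_tray: open stainless tray, 175 (x) x 275 (y) mm, rim 24 mm high, fixed on the worktop along the bath's right (-y) side, its long side along the bath's x. Origin: centre of its underside, 3 mm above the worktop. The lid's right edge overhangs the near rim by about 10 mm, so what is pushed over that edge drops into the tray
- scraper: orange scraper block with a black rubber sole, 120 (x) x 30 (y) x 20 mm, with a grip rib on top 80 (x) x 22 (y) mm that reaches up to 63 mm; 0.15 kg, loose, stands upright on the worktop to the left of the bath. Origin: centre of the flat sole; x runs along the block. A pinch across the rib (along y) holds it. Its 120 mm length, laid along the bath's x over the middle of the lid, spans all the chips
- chip_0: one of four loose yellow chips of hard stone, about 20 mm across and 9 mm high, 10 g, at the start on the lid within 42 mm of the bath's centre in x and between -50 and +60 mm in y. Origin: centre of its underside
- chip_1: one of four loose yellow chips of hard stone, about 20 mm across and 9 mm high, 10 g, at the start on the lid within 42 mm of the bath's centre in x and between -50 and +60 mm in y. Origin: centre of its underside
- chip_2: one of four loose yellow chips of hard stone, about 20 mm across and 9 mm high, 10 g, at the start on the lid within 42 mm of the bath's centre in x and between -50 and +60 mm in y. Origin: centre of its underside
- chip_3: one of four loose yellow chips of hard stone, about 20 mm across and 9 mm high, 10 g, at the start on the lid within 42 mm of the bath's centre in x and between -50 and +60 mm in y. Origin: centre of its underside
- handpiece: bystander: grey dental handpiece with a blue band, 132 mm long, lying at the left; leave alone
- tape_roll: bystander: beige roll of tape, 65 mm across, 19 mm high, lying at the left; leave alone
- timer: bystander: white timer, 66 x 66 x 19 mm, lying at the far right; leave alone
- mirror: bystander: dental mirror, 158 mm long, lying to the left of the scraper; leave alone
- dropper_bottle: bystander: brown dropper bottle, 33 mm across, 102 mm high, standing at the left; leave alone

How it is judged:
By the outcome, as a careful person would: the job done as asked, in the order asked, and still so for the second after the job is handed in, while the arm keeps its last pose, push and grip.
It also fails if it takes over 58 s, if anything falls off the work surface, if the arm or the gripper's body presses on something with over 40 N, if the wrist force passes 120 N, or if a joint passes its speed limit or range.

### The arm

A 7-joint arm with a two-finger parallel gripper is mounted at the origin on a cart in front of the work surface, level with it; the furniture and walls round the work are solid. World frame = base frame: x ahead of the robot, y to its left, z up, the work surface at z = 0. Lengths are in m, angles in degrees, forces in N, time in s.
With the tool pointing down it reaches from about 0.425 to 0.875 m from the base axis. Payload 4.7 kg.
Tool frame: the origin (TCP) lies at the very end of the fingers, on their centre line; the grasp point (between the pads) lies 19 mm behind it; x points along the fingers, z is the direction in which the jaws open and shut, and the axes are right-handed (so a half turn about x gives the same grasp; the last joint's range is limited). The gripper opens to 87 mm and grips with 3 to 60 N. Pads are 19 mm wide; open, the fingers measure 117 mm over their backs; the gripper's body (75 mm by 190 mm) begins 51 mm behind the grasp point.
Start: joints at [-72.875, 18.392, -4.016, 83.108, 1.295, 78.541, -3.26], TCP at [0.183, 0.624, 0.223] pointing down, gripper open.
Joint ranges: [-163.93, 163.93], [-17.29, 119.83], [-79.2, 71.16], [3.27, 140.29], [-89.18, 269.18], [5.43, 117.66], [-154.24, 154.24]. Speed limits (degrees/s): [147.25, 147.25, 180, 180, 180, 180, 180].

### API

Orientations are given as [roll, pitch, yaw] about the fixed x, y, z axes, in that order (R = Rz(yaw) Ry(pitch) Rx(roll)).
In Python, from cell import env gives the robot as it stands. The module is installed in compiled form; this text tells all that it offers.
- The arm moves only by the tool drive_tool, never from a script. Its argument "increments" is a list of rows, each a list of 2 entries, a list of its own where there are three numbers: the shift along the tool's x, y, z scaled (see below), then the turn, a rotation vector about the tool's x, y, z scaled (see below). In form: [[[dx, dy, dz], [wx, wy, wz]], ...]. A call has 1 to 10 rows; each row shifts and turns the commanded pose from where the row before left it, along the tool's axes as they then stand; what a row does not reach is not made up. The controller multiplies each number of a shift by 0.04 m and each number of a turn by 120 degrees. A row lasts 1/10 s, in which the tool goes at most 50 mm and 8.59 degrees, less where a joint would pass 70% of its speed; a pose out of reach is approached as far as the arm can. A call with a number of a shift or a turn outside -1 to 1 is refused whole. A call with a gripper value outside its range is refused whole. "hand" is the gripper's target within -1 to 1 (fully open at 1, half-way at 0, shut at -1), set as the call begins (left out, the last holds). The fingers move at their own pace and stop on an object; "squeeze" is the grip in N (left out, the last holds). Time passes only in rows, so rows that do not move let the fingers close. It gives the time, the measured TCP pose, the force and the opening at its end, in the units of the state.
- env.get_obs(): the state, without advancing time (a new reading comes with each control period).
- env.read_camera(name): name is "scene" or "top"; returns a dict with "frame" (400x640x3 uint8, red, green, blue), "fx", "fy", "cx", "cy" (pixels), "R" (3x3) and "t" (3): a world point X has camera coordinates R X + t. Camera axes: x right, y down, z forward; pixel columns grow to the right and rows downward; lengths in m; the calibration is good to about 2 mm. A picture is of the moment at which its call begins. There is no depth.
- env.sign_off(): hands the job in, once; it reports no verdict.
The state is a dict: "time_s": time; "qpos": joint angles; "joint_velocities": joint speeds; "effort": joint torques, N m; "tool_pos": TCP position; "tool_rot": TCP orientation; "force": force on the tool from outside, world axes, zero at the start; "wrist_torque": the same for the moment, N m; "grip_width": finger opening in m.
Only numpy, scipy, OpenCV 4.12 (cv2) and the standard library are available. Lean on these libraries where they do the work, as an engineer would, in place of code of your own. Each camera call takes 0.05 s, during which the arm holds its last target.

## Working session

There is one attempt and no reset: what is moved stays moved. The work goes in short steps, Python scripts to look and compute and a tool call to move; the robot and the scene stay as the last step left them, time stands still between calls to the robot, and variables do not carry over. Pictures are saved under pics/ and viewed, and the job is handed in when it is done.

Besides the shell and the picture viewer there is one more tool, called by a JSON object that holds its "fn" and its "kwargs", one argument or row to a line. drive_tool: Moves the arm, as the interface text tells. Shifts and turns lie within -1 to 1; 1 stands for 0.04 m of shift or 120 degrees of turn. Its arguments: {"type":"object","properties":{"increments":{"type":"array"},"hand":{"type":"number"},"squeeze":{"type":"number"}},"required":["increments"]}

```bash
mkdir -p pics; python3 - <<'E'
from cell import env
import cv2,numpy as np
print(env.get_obs())
for n in("scene","top"):
    c=env.read_camera(n); cv2.imwrite(f"pics/{n}0.png",c["frame"][:,:,::-1]); np.savez(f"pics/{n}0.npz",**c)
    print(n,c["fx"],c["fy"],c["cx"],c["cy"],c["R"],c["t"])
E
```

```text
{'time_s': 0.0, 'qpos': array([-72.87572885,  18.43806579,  -4.01464192,  83.17657311,
         1.29719873,  78.54037262,  -3.25987079]), 'joint_velocities': array([ 0.07219237, -0.12940235, -0.00056622, -0.02127549, -0.1045533 ,
       -0.06481082, -0.12083715]), 'effort': array([ 6.76573363e-04, -4.91301906e+01, -4.03652675e-01, -3.12525272e+01,
       -6.38778205e-02,  4.42644081e-02,  2.23811849e-04]), 'tool_pos': array([0.18252537, 0.62325868, 0.22145803]), 'tool_rot': array([-175.68523406,   89.89004083, -101.99999469]), 'force': array([-1.2240648 ,  0.61729186,  0.23334157]), 'wrist_torque': array([-0.02278507,  0.02786768,  0.0103516 ]), 'grip_width': 0.08685776955756845}
scene 473.4983342201129 473.4983342201129 319.2618730037981 204.5655193380344 [[-0.82841189 -0.56005811  0.00828653]
 [-0.34035142  0.49157206 -0.80157209]
 [ 0.44485352 -0.66685218 -0.59784071]] [0.44590844 0.21190669 1.65317431]
top 454.4277678344622 454.4277678344622 314.2897736997619 198.12283184115276 [[-5.73581107e-04 -9.99811458e-01  1.94092389e-02]
 [-9.96815676e-01 -9.76011114e-04 -7.97342824e-02]
 [ 7.97381928e-02 -1.93931677e-02 -9.96627175e-01]] [0.02958997 0.52171816 1.51977795]
```

View pics/scene0.png

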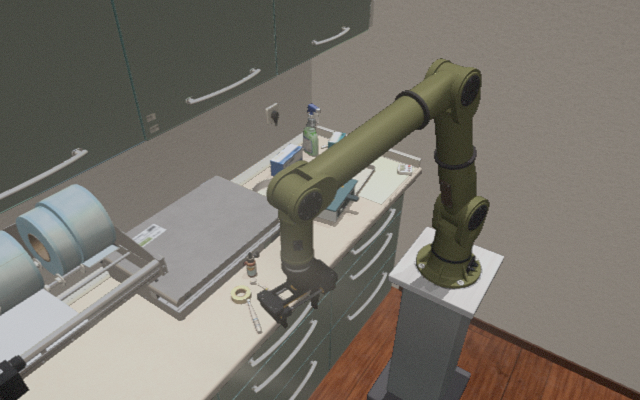

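View pics/top0.png

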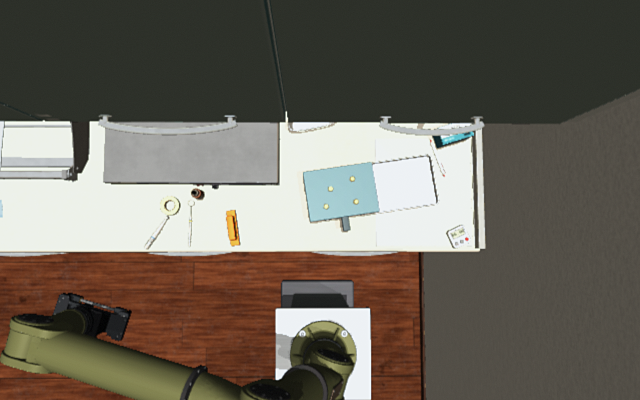

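```bash
cat > h.py <<'E'
import cv2,numpy as np
def ray(c,u,v,z):
    d=np.array([(u-c["cx"])/c["fx"],(v-c["cy"])/c["fy"],1.])
    R=c["R"];o=-R.T@c["t"];w=R.T@d
    return o+w*(z-o[2])/w[2]
def proj(c,X):
    p=c["R"]@np.array(X)+c["t"]; return p[0]/p[2]*c["fx"]+c["cx"],p[1]/p[2]*c["fy"]+c["cy"]
def blobs(c,lo,hi,amin=5,roi=None):
    h=cv2.cvtColor(c["frame"],cv2.COLOR_RGB2HSV)
    m=cv2.inRange(h,np.array(lo),np.array(hi))
    if roi is not None:
        k=np.zeros_like(m);k[roi[1]:roi[3],roi[0]:roi[2]]=255;m&=k
    n,l,s,ce=cv2.connectedComponentsWithStats(m)
    out=[]
    for i in range(1,n):
        if s[i,4]>=amin:
            ys,xs=np.where(l==i); out.append((s[i,4],ce[i],cv2.minAreaRect(np.stack([xs,ys],1).astype(np.float32))))
    return out,m
E
python3 - <<'E'
from h import *
c=dict(np.load("pics/top0.npz"))
f=c["frame"]
cv2.imwrite("pics/crop0.png",cv2.resize(f[140:260,140:300],None,fx=5,fy=5,interpolation=cv2.INTER_CUBIC)[:,:,::-1])
cv2.imwrite("pics/crop1.png",cv2.resize(f[140:260,290:450],None,fx=5,fy=5,interpolation=cv2.INTER_CUBIC)[:,:,::-1])
h=cv2.cvtColor(f,cv2.COLOR_RGB2HSV)
for p in[(330,188),(320,195),(232,225),(365,200),(345,225),(400,190)]:print(p,f[p[1],p[0]],h[p[1],p[0]])
E
```

```text
(330, 188) [245 247 199] [ 31  50 247]
(320, 195) [166 205 209] [ 93  52 209]
(232, 225) [242 199  81] [ 22 170 242]
(365, 200) [162 201 207] [ 94  55 207]
(345, 225) [130 145 148] [ 95  31 148]
(400, 190) [238 241 245] [107   7 245]
```

View pics/crop0.png

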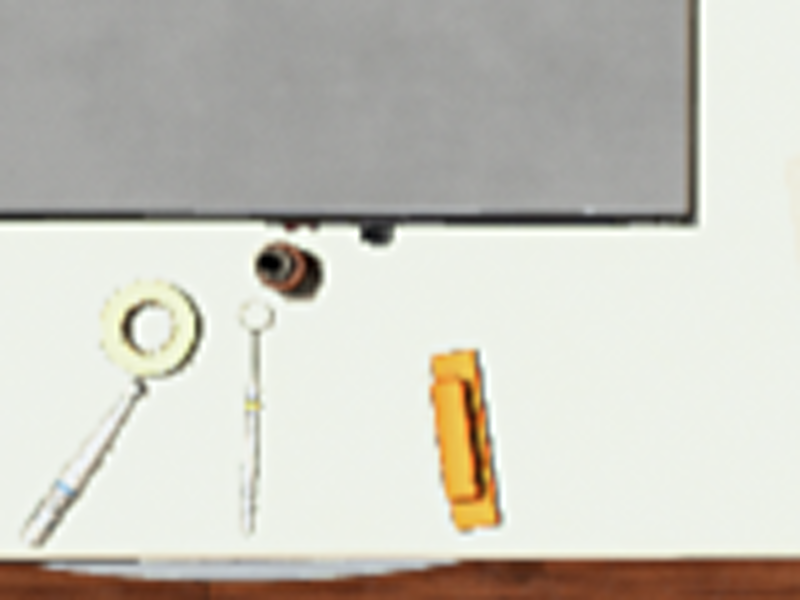

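View pics/crop1.png

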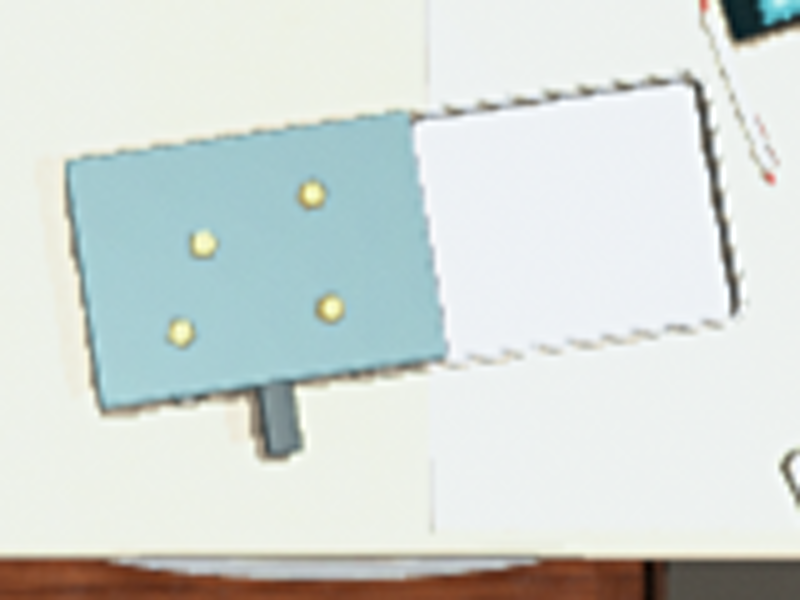

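Top view: lid corners near (304,172), (372,163), (379,211), (311,222), handle tip (345,231); four chips near (331,189), (352,179), (326,206), (356,202); scraper near (233,228).

```bash
python3 - <<'E'
from h import *
c=dict(np.load("pics/top0.npz"))
def rep(name,r,z,px=None):
    pts=np.array([ray(c,*p,z)[:2] for p in cv2.boxPoints(r)])
    e=np.diff(np.vstack([pts,pts[:1]]),axis=0); L=np.linalg.norm(e,axis=1)
    i=np.argmax(L); a=np.degrees(np.arctan2(e[i,1],e[i,0]))
    print(name,"cen",pts.mean(0).round(4),"sides",L[:2].round(4),"long ang",a.round(1),'\n',pts.round(4).tolist())
o,m=blobs(c,(85,35,120),(102,120,255),300,(290,150,400,240))
for a,ce,r in o: rep("lid %d"%a,r,.077)
o,m=blobs(c,(24,35,120),(36,255,255),8,(306,165,378,218))
for a,ce,r in o: print("chip",a,ce.round(1),ray(c,*ce,.077+.005).round(4))
o,m=blobs(c,(5,110,60),(30,255,255),30,(215,200,260,250))
for a,ce,r in o: rep("scraper %d"%a,r,.02)
# rib top: bright part
h=cv2.cvtColor(c["frame"],cv2.COLOR_RGB2HSV)
print(h[205:248,225:241,2])
for n,u,v in [("ribTL",140+433/5,140+377/5),("ribTR",140+466/5,140+377/5),("ribBL",140+449/5,140+500/5),("ribBR",140+480/5,140+500/5)]: print(n,ray(c,u-.4,v-.4,.063).round(4))
for n,u,v in [("TL",432,355),("TR",477,350),("BL",455,528),("BR",500,522)]: print(n,ray(c,140+u/5-.4,140+v/5-.4,.02).round(4))
for n,u,v in [("tip",280,457),("base",272,385)]: print(n,ray(c,290+u/5-.4,140+v/5-.4,.075).round(4))
for n,u,v in [("TL",68,160),("TR",408,114),("BR",445,356),("BL",104,410)]: print('lid',n,ray(c,290+u/5-.4,140+v/5-.4,.077).round(4))
for n,u,v in [("edge",100,555),('edge',500,555)]: print('wt',n,ray(c,290+u/5-.4,140+v/5-.4,.0).round(4))
E
```

```text
lid 3363 cen [ 0.5395 -0.0555] sides [0.2305 0.165 ] long ang -81.3 
 [[0.6035, 0.0701], [0.6385, -0.1577], [0.475, -0.1803], [0.4411, 0.0457]]
chip 21 [351.9 178.6] [ 0.5811 -0.092   0.082 ]
chip 16 [330.  188.5] [ 0.5483 -0.0204  0.082 ]
chip 21 [355.6 201.3] [ 0.5066 -0.1038  0.082 ]
chip 18 [325.8 206.3] [ 0.4902 -0.0066  0.082 ]
scraper 336 cen [0.4224 0.3063] sides [0.033 0.118] long ang -171.4 
 [[0.4784, 0.3315], [0.483, 0.2988], [0.3663, 0.2812], [0.3619, 0.3137]]
[[242 242 241 241 241 241 241 241 241 241 242 241 241 241 241 241]
 [241 241 241 241 241 242 242 242 242 241 241 241 241 242 241 241]
 [241 241 242 241 241 242 242 242 242 242 242 242 242 242 241 241]
 [242 242 243 242 243 244 244 244 245 244 243 243 242 241 241 241]
 [242 243 243 243 241 232 228 231 237 234 229 245 243 241 242 241]
 [242 234 237 237 233 213 211 225 236 222 156 247 244 242 241 241]
 [239 231 235 236 236 235 236 237 239 221 136 250 245 242 241 241]
 [239 228 236 236 236 236 236 237 239 226 137 244 247 242 241 241]
 [236 208 236 236 236 236 236 238 240 231 144 204 248 243 242 241]
 [234 202 235 237 2
[... 2031 characters left out ...]
6 237 236 232 220 179 193]
 [242 241 241 242 243 240 232 216 210 222 237 235 228 211 196 232]
 [241 241 241 242 243 242 230 199 188 215 246 246 246 246 245 244]
 [241 241 241 241 242 243 244 245 245 245 244 243 243 243 243 243]]
ribTL [0.4626 0.319  0.063 ]
ribTR [0.4626 0.2975 0.063 ]
ribBL [0.3824 0.3074 0.063 ]
ribBR [0.3824 0.2873 0.063 ]
TL [0.4793 0.3274 0.02  ]
TR [0.4827 0.2972 0.02  ]
BL [0.3632 0.3103 0.02  ]
BR [0.3672 0.2803 0.02  ]
tip [ 0.4101 -0.0711  0.075 ]
base [ 0.457  -0.0662  0.075 ]
lid TL [0.6044 0.0671 0.077 ]
lid TR [ 0.6354 -0.1568  0.077 ]
lid BR [ 0.4759 -0.1793  0.077 ]
lid BL [0.4406 0.0435 0.077 ]
wt edge [0.3442 0.0454 0.    ]
wt edge [ 0.3439 -0.2278  0.    ]
```

{"fn": "drive_tool", "kwargs": {
  "increments": [
    [[0,0,0],[-0.069,0,0]],
    [[0,0,0],[-0.069,0,0]],
    [[0,0,0],[-0.069,0,0]]
  ],
  "hand": 1
}}

```text
time_s: 0.4
tool_pos: [0.1825, 0.6235, 0.2219]
tool_rot: [160.2, 89.9, -100.9]
force: [-0.6, 0.1, 0.4]
grip_width: 0.0873
```

{"fn": "drive_tool", "kwargs": {
  "increments": [
    [[0,-0.476,-0.88],[0,0,0]],
    [[0,-0.476,-0.88],[0,0,0]],
    [[0,-0.476,-0.88],[0,0,0]],
    [[0,-0.476,-0.88],[0,0,0]],
    [[0,-0.476,-0.88],[0,0,0]],
    [[0,-0.476,-0.88],[0,0,0]],
    [[0,-0.476,-0.88],[0,0,0]],
    [[0,-0.476,-0.88],[0,0,0]],
    [[0,-0.476,-0.88],[0,0,0]],
    [[0,-0.476,-0.88],[0,0,0]]
  ]
}}

```text
time_s: 1.4
tool_pos: [0.4237, 0.3023, 0.2223]
tool_rot: [107.1, 90.0, -154.4]
force: [-0.2, 0.0, -0.4]
grip_width: 0.0869
```

```bash
cat >> h.py <<'E'
from scipy.spatial.transform import Rotation as Ro
def goal(o,p,head,tilt=0):
    """tool down, jaws heading head deg; tilt>0: pointing forward (+radial, normal to jaws). prints units"""
    R=Ro.from_euler('xyz',o["tool_rot"],degrees=True).as_matrix()
    hz=np.radians(head); z=np.array([np.cos(hz),np.sin(hz),0]); f=np.array([np.sin(hz),-np.cos(hz),0])
    t=np.radians(tilt); x=np.cos(t)*np.array([0,0,-1.])+np.sin(t)*f
    G=np.stack([x,np.cross(z,x),z],1)
    s=R.T@(np.array(p)-o["tool_pos"])/.04; w=Ro.from_matrix(R.T@G).as_rotvec(degrees=True)/120
    print("t",round(o["time_s"],2),"pos",o["tool_pos"].round(4),"q",o["qpos"].round(0),"F",o["force"].round(1),"w",round(o["grip_width"],4))
    print(" shift(cur tool axes)",s.round(3),"shift(goal axes)",(G.T@(np.array(p)-o["tool_pos"])/.04).round(3),"turn",w.round(4))
E
python3 - <<'E'
from h import *; from cell import env
goal(env.get_obs(),(.4228,.3033,.0275),98.5)
E
```

```text
t 1.4 pos [0.4237 0.3023 0.2223] q [-46.   3.   8. 102.  -0.  76.  60.] F [-0.2  0.  -0.4] w 0.0869
 shift(cur tool axes) [4.87  0.017 0.028] shift(goal axes) [4.87  0.018 0.027] turn [ 0.0002 -0.     -0.0001]
```

{"fn": "drive_tool", "kwargs": {
  "increments": [
    [[0.7,0.018,0.027],[0,0,0]],
    [[0.7,0,0],[0,0,0]],
    [[0.7,0,0],[0,0,0]],
    [[0.7,0,0],[0,0,0]],
    [[0.7,0,0],[0,0,0]],
    [[0.7,0,0],[0,0,0]],
    [[0.4,0,0],[0,0,0]],
    [[0.27,0,0],[0,0,0]],
    [[0,0,0],[0,0,0]]
  ]
}}

```text
time_s: 2.3
tool_pos: [0.4212, 0.3041, 0.0262]
tool_rot: [123.2, 89.8, -138.2]
force: [-0.6, -0.4, 0.5]
grip_width: 0.087
```

```bash
python3 - <<'E'
from h import *; from cell import env
goal(env.get_obs(),(.4228,.3033,.0275),98.5)
c=env.read_camera("top"); f=c["frame"]
cv2.imwrite("pics/g1.png",cv2.resize(f[140:260,140:300],None,fx=5,fy=5,interpolation=cv2.INTER_CUBIC)[:,:,::-1])
E
```

```text
t 2.3 pos [0.4212 0.3041 0.0262] q [-46.  14.   8. 114.  -2.  53.  62.] F [-0.6 -0.4  0.5] w 0.087
 shift(cur tool axes) [-0.032 -0.037 -0.025] shift(goal axes) [-0.032 -0.037 -0.025] turn [ 0.0002 -0.0008 -0.0013]
```

View pics/g1.png

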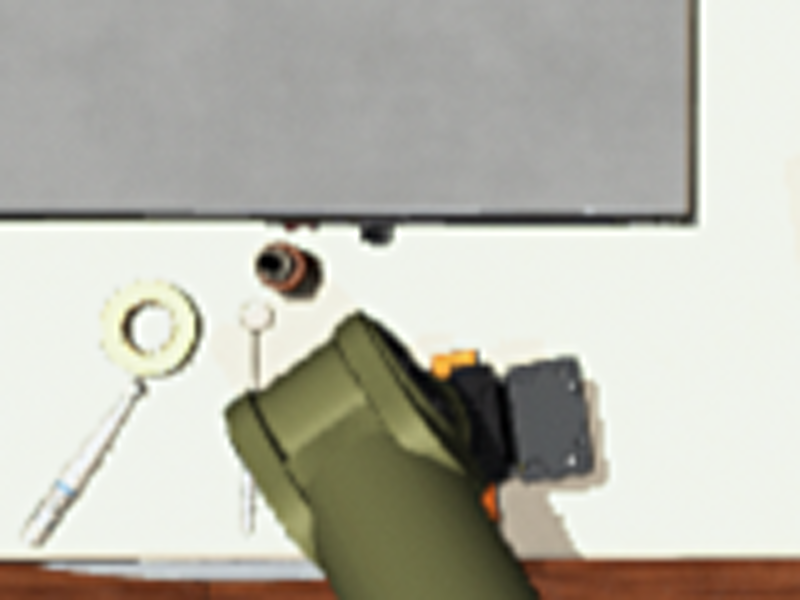

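The fingers straddle the scraper's rib (orange visible at about (231,213) and (237,240)) and the bystanders are untouched. Closing.

{"fn": "drive_tool", "kwargs": {
  "increments": [
    [[0,-0.03,-0.02],[0,0,0]],
    [[0,0,0],[0,0,0]],
    [[0,0,0],[0,0,0]],
    [[0,0,0],[0,0,0]],
    [[0,0,0],[0,0,0]],
    [[0,0,0],[0,0,0]],
    [[0,0,0],[0,0,0]],
    [[0,0,0],[0,0,0]]
  ],
  "hand": -1,
  "squeeze": 40
}}

```text
time_s: 3.15
tool_pos: [0.4235, 0.3043, 0.0278]
tool_rot: [-66.0, 90.0, 32.5]
force: [-0.3, 0.1, 0.6]
grip_width: 0.0309
```

{"fn": "drive_tool", "kwargs": {
  "increments": [
    [[-0.2,0,0],[0,0,0]],
    [[-0.5,0,0],[0,0,0]],
    [[-0.7,0,0],[0,0,0]],
    [[-0.7,0,0],[0,0,0]],
    [[-0.7,0,0],[0,0,0]],
    [[-0.7,0,0],[0,0,0]],
    [[0,0,0],[0,0,0]]
  ]
}}

```text
time_s: 3.85
tool_pos: [0.4257, 0.3059, 0.1725]
tool_rot: [-57.4, 89.5, 41.1]
force: [1.1, -0.1, -2.2]
grip_width: 0.0219
```

```bash
python3 - <<'E'
from h import *; from cell import env
o=env.get_obs()
b=np.array([.536,-.0565]);a=np.radians(8.4)
y=.095
p=b+np.array([-np.sin(a),np.cos(a)])*y
print(p)
goal(o,(*p,.15),98.5)
for n in ("top","scene"):
    c=env.read_camera(n); f=c["frame"]
    k=f[140:260,180:340] if n=="top" else f[150:300,220:420]
    cv2.imwrite(f"pics/g2{n}.png",cv2.resize(k,None,fx=4,fy=4,interpolation=cv2.INTER_CUBIC)[:,:,::-1])
E
```

```text
[0.52212211 0.03748087]
t 3.85 pos [0.4257 0.3059 0.1725] q [-46.   4.   8. 105.  -1.  70.  61.] F [ 1.1 -0.1 -2.2] w 0.0219
 shift(cur tool axes) [ 0.541 -1.386 -6.996] shift(goal axes) [ 0.562 -1.392 -6.993] turn [0.0001 0.0021 0.0033]
```

View pics/g2top.png

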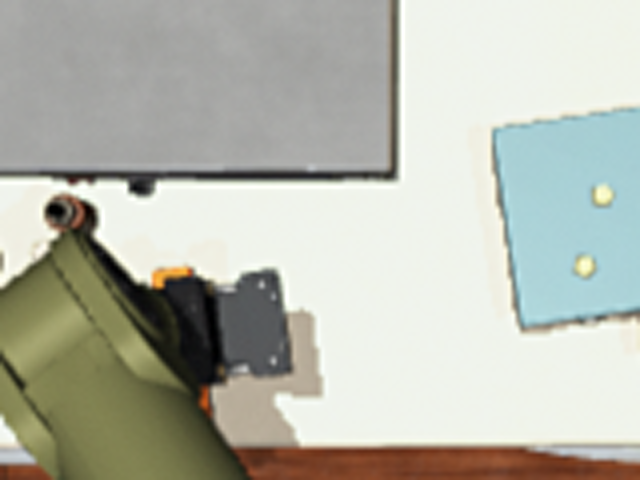

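View pics/g2scene.png

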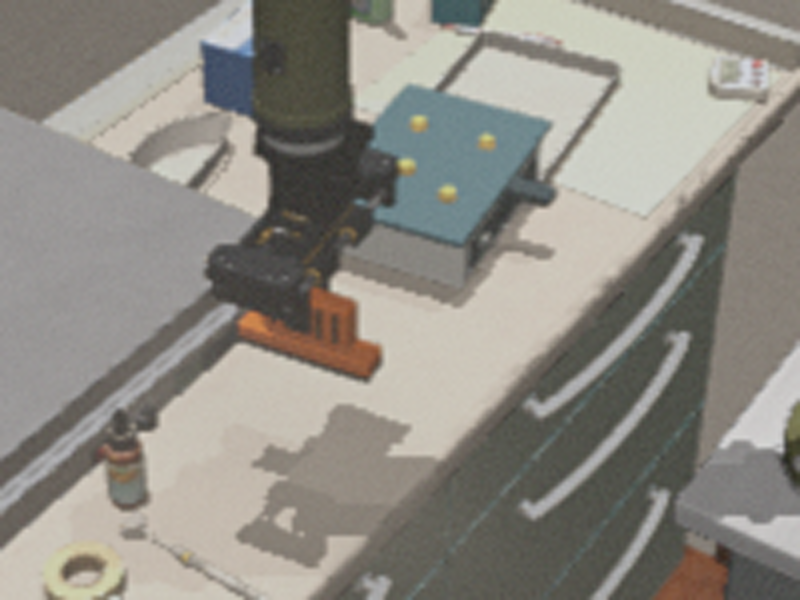

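{"fn": "drive_tool", "kwargs": {
  "increments": [
    [[0,-0.154,-0.777],[0,0.002,0.003]],
    [[0,-0.154,-0.777],[0,0,0]],
    [[0,-0.154,-0.777],[0,0,0]],
    [[0,-0.154,-0.777],[0,0,0]],
    [[0,-0.154,-0.777],[0,0,0]],
    [[0,-0.154,-0.777],[0,0,0]],
    [[0,-0.154,-0.777],[0,0,0]],
    [[0,-0.154,-0.777],[0,0,0]],
    [[0,-0.154,-0.777],[0,0,0]],
    [[0,0,0],[0,0,0]]
  ]
}}

```text
time_s: 4.95
tool_pos: [0.5198, 0.03, 0.167]
tool_rot: [130.4, 89.3, -131.5]
force: [-0.2, -1.5, -2.1]
grip_width: 0.0219
```

```bash
python3 - <<'E'
from h import *; from cell import env
goal(env.get_obs(),(.5221,.0375,.1065),98.4)
for n in ("top","scene"):
    c=env.read_camera(n); f=c["frame"]
    k=f[140:260,270:430] if n=="top" else f[130:250,260:420]
    cv2.imwrite(f"pics/g3{n}.png",cv2.resize(k,None,fx=5,fy=5,interpolation=cv2.INTER_CUBIC)[:,:,::-1])
E
```

```text
t 4.95 pos [0.5198 0.03   0.167 ] q [-28.   5.  23. 106.  -2.  70.  93.] F [-0.2 -1.5 -2.1] w 0.0219
 shift(cur tool axes) [ 1.512 -0.097  0.189] shift(goal axes) [ 1.514 -0.085  0.177] turn [-0.0026 -0.0035 -0.0041]
```

View pics/g3top.png

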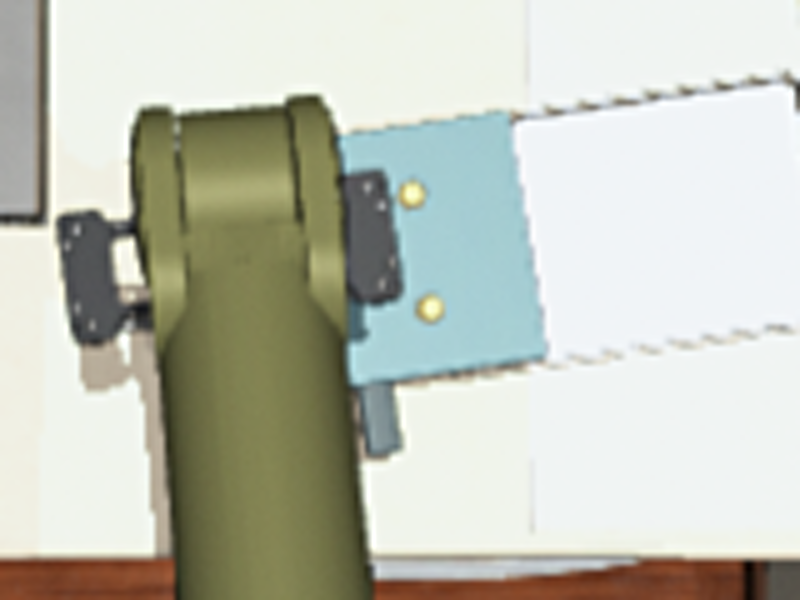

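View pics/g3scene.png

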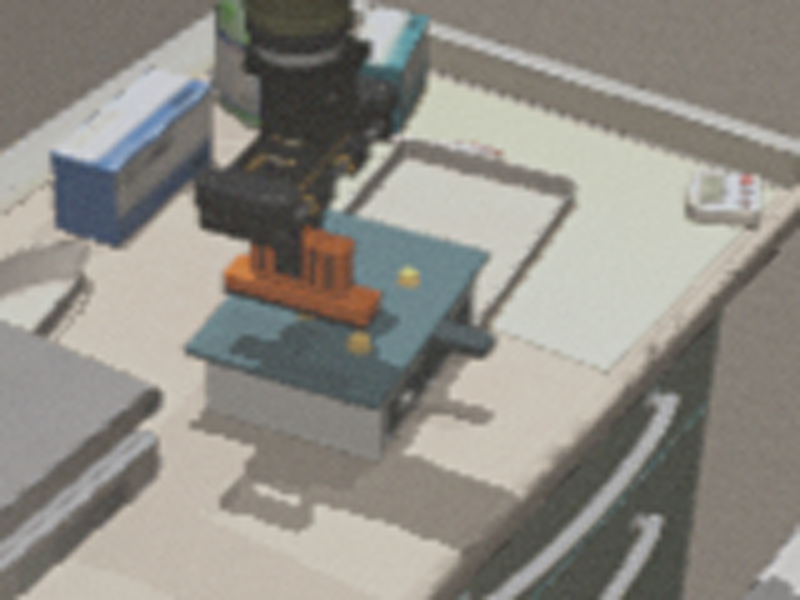

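{"fn": "drive_tool", "kwargs": {
  "increments": [
    [[0,-0.08,0.18],[-0.003,-0.003,-0.003]],
    [[0,0,0.1],[0,0,0]],
    [[0,0,0],[0,0,0]],
    [[0.4,0,0],[0,0,0]],
    [[0.4,0,0],[0,0,0]],
    [[0.4,0,0],[0,0,0]],
    [[0.2,0,0],[0,0,0]],
    [[0,0,0],[0,0,0]],
    [[0,0,0],[0,0,0]]
  ]
}}

```text
time_s: 5.95
tool_pos: [0.5215, 0.048, 0.1128]
tool_rot: [-17.0, 89.9, 81.9]
force: [-0.3, -0.1, -1.3]
grip_width: 0.0218
```

```bash
python3 - <<'E'
from h import *; from cell import env
goal(env.get_obs(),(.5221,.0375,.1055),98.4)
for n in ("scene",):
    c=env.read_camera(n); f=c["frame"]
    k=f[130:250,260:420]
    cv2.imwrite(f"pics/g4{n}.png",cv2.resize(k,None,fx=5,fy=5,interpolation=cv2.INTER_CUBIC)[:,:,::-1])
E
```

```text
t 5.95 pos [0.5215 0.048  0.1128] q [-29.   8.  22. 110.  -4.  63.  94.] F [-0.3 -0.1 -1.3] w 0.0218
 shift(cur tool axes) [ 0.181  0.026 -0.261] shift(goal axes) [ 0.181  0.024 -0.261] turn [0.0044 0.001  0.0003]
```

View pics/g4scene.png

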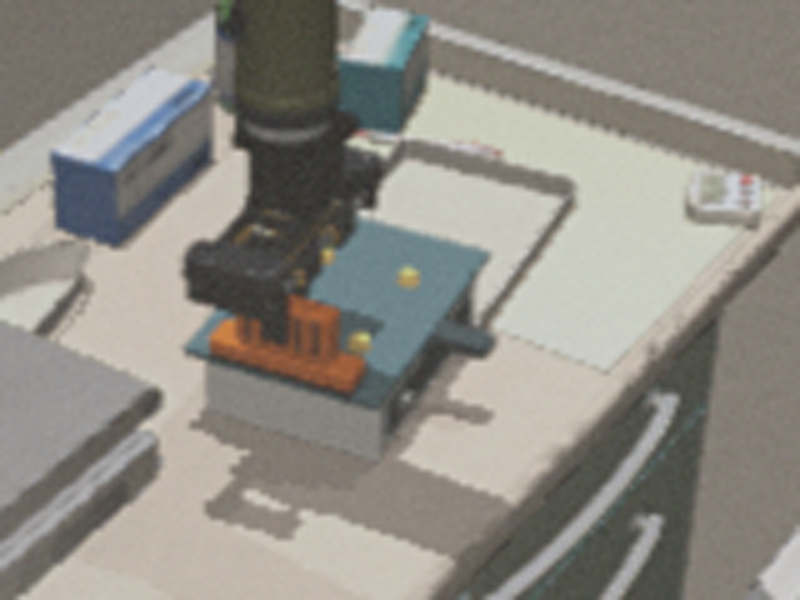

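{"fn": "drive_tool", "kwargs": {
  "increments": [
    [[0.05,0.02,-0.15],[0.004,0,0]],
    [[0.05,0,0],[0,0,0]],
    [[0.05,0,0],[0,0,0]],
    [[0,0,0],[0,0,0]],
    [[0,0,0],[0,0,0]]
  ]
}}

```text
time_s: 6.5
tool_pos: [0.5226, 0.0452, 0.1124]
tool_rot: [-22.9, 89.5, 75.6]
force: [-12.2, 5.3, 31.5]
grip_width: 0.0216
```

```bash
python3 - <<'E'
from h import *; from cell import env
a=np.radians(8.4);p=np.array([.536,-.0565])+np.array([-np.sin(a),np.cos(a)])*-.120
goal(env.get_obs(),(*p,.1055),98.4)
E
```

```text
t 6.5 pos [0.5226 0.0452 0.1124] q [-28.   8.  23. 110.  -4.  63.  94.] F [-12.2   5.3  31.5] w 0.0216
 shift(cur tool axes) [ 0.125  0.05  -5.565] shift(goal axes) [ 0.171  0.041 -5.564] turn [0.0008 0.004  0.0017]
```

{"fn": "drive_tool", "kwargs": {
  "increments": [
    [[-0.12,0,0],[0,0,0]],
    [[0,0,0],[0,0,0]],
    [[0,0,0],[0,0,0]]
  ]
}}

```text
time_s: 6.8
tool_pos: [0.5226, 0.0417, 0.1125]
tool_rot: [-44.2, 89.8, 54.2]
force: [-0.6, 1.8, 8.3]
grip_width: 0.0219
```

```bash
python3 - <<'E'
from h import *; from cell import env
a=np.radians(8.4);p=np.array([.536,-.0565])+np.array([-np.sin(a),np.cos(a)])*-.120
goal(env.get_obs(),(*p,.1055),98.4)
for n in ("scene",):
    c=env.read_camera(n); f=c["frame"]
    k=f[170:230,285:365]
    cv2.imwrite(f"pics/g5{n}.png",cv2.resize(k,None,fx=10,fy=10,interpolation=cv2.INTER_CUBIC)[:,:,::-1])
E
```

```text
t 6.8 pos [0.5226 0.0417 0.1125] q [-28.   8.  23. 110.  -4.  63.  94.] F [-0.6  1.8  8.3] w 0.0219
 shift(cur tool axes) [ 0.159  0.027 -5.479] shift(goal axes) [ 0.174  0.027 -5.479] turn [-0.      0.0013  0.0012]
```

View pics/g5scene.png

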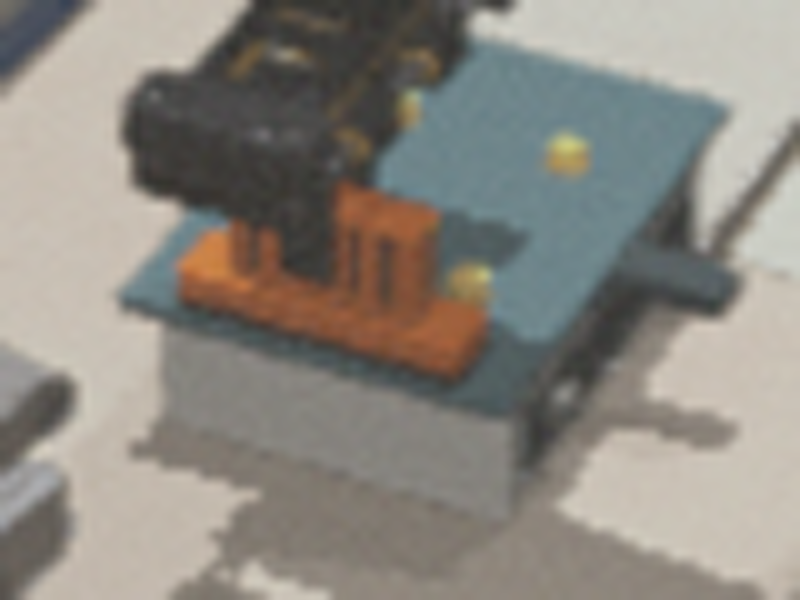

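{"fn": "drive_tool", "kwargs": {
  "increments": [
    [[-0.015,0,-0.15],[0,0,0]],
    [[0,0.002,-0.3],[0,0,0]],
    [[0,0.002,-0.3],[0,0,0]],
    [[0,0.002,-0.3],[0,0,0]],
    [[0,0.002,-0.3],[0,0,0]],
    [[0,0.002,-0.3],[0,0,0]],
    [[0,0.002,-0.3],[0,0,0]],
    [[0,0.002,-0.3],[0,0,0]],
    [[0,0.002,-0.3],[0,0,0]],
    [[0,0.002,-0.3],[0,0,0]]
  ]
}}

```text
time_s: 7.85
tool_pos: [0.5384, -0.0698, 0.1125]
tool_rot: [-21.6, 89.7, 76.9]
force: [-0.5, 4.9, 8.4]
grip_width: 0.0218
```

```bash
python3 - <<'E'
from h import *; from cell import env
a=np.radians(8.4);p=np.array([.536,-.0565])+np.array([-np.sin(a),np.cos(a)])*-.120
goal(env.get_obs(),(*p,.1125),98.4)
for n in ("scene",):
    c=env.read_camera(n); f=c["frame"]
    k=f[150:230,285:395]
    cv2.imwrite(f"pics/g6{n}.png",cv2.resize(k,None,fx=7,fy=7,interpolation=cv2.INTER_CUBIC)[:,:,::-1])
E
```

```text
t 7.85 pos [ 0.5384 -0.0698  0.1125] q [-20.  11.  27. 107.  -6.  63. 108.] F [-0.5  4.9  8.4] w 0.0218
 shift(cur tool axes) [-0.013  0.013 -2.663] shift(goal axes) [ 0.     0.01  -2.663] turn [0.0004 0.0024 0.0009]
```

View pics/g6scene.png

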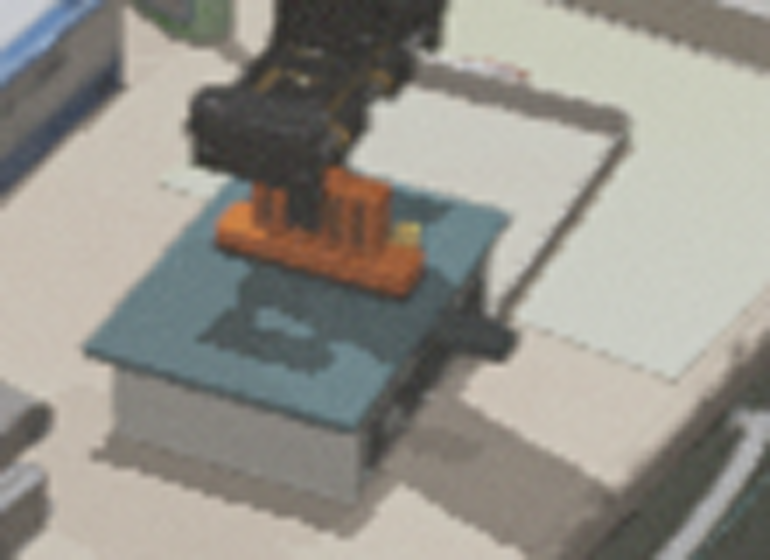

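The lid behind the scraper is clear and the chips are ahead of it. Continuing.

{"fn": "drive_tool", "kwargs": {
  "increments": [
    [[0,0.001,-0.3],[0,0.002,0]],
    [[0,0.001,-0.3],[0,0,0]],
    [[0,0.001,-0.3],[0,0,0]],
    [[0,0.001,-0.3],[0,0,0]],
    [[0,0.001,-0.3],[0,0,0]],
    [[0,0.001,-0.3],[0,0,0]],
    [[0,0.001,-0.3],[0,0,0]],
    [[0,0.001,-0.3],[0,0,0]],
    [[0,0.001,-0.3],[0,0,0]],
    [[0,0,0],[0,0,0]]
  ]
}}

```text
time_s: 8.9
tool_pos: [0.5536, -0.1798, 0.1125]
tool_rot: [-148.9, 89.8, -50.7]
force: [1.4, -0.8, 7.0]
grip_width: 0.0218
```

```bash
python3 - <<'E'
from h import *; from cell import env
a=np.radians(8.4);p=np.array([.536,-.0565])+np.array([-np.sin(a),np.cos(a)])*-.120
goal(env.get_obs(),(*p,.1125),98.4)
for n in ("scene","top"):
    c=env.read_camera(n); f=c["frame"]
    k=f[150:230,285:395] if n=="scene" else f[150:230,330:440]
    cv2.imwrite(f"pics/g7{n}.png",cv2.resize(k,None,fx=7,fy=7,interpolation=cv2.INTER_CUBIC)[:,:,::-1])
E
```

```text
t 8.9 pos [ 0.5536 -0.1798  0.1125] q [-11.  16.  31. 102.  -9.  64. 121.] F [ 1.4 -0.8  7. ] w 0.0218
 shift(cur tool axes) [ 0.001 -0.016  0.115] shift(goal axes) [ 0.001 -0.016  0.115] turn [-0.0009 -0.0013  0.0008]
```

View pics/g7scene.png

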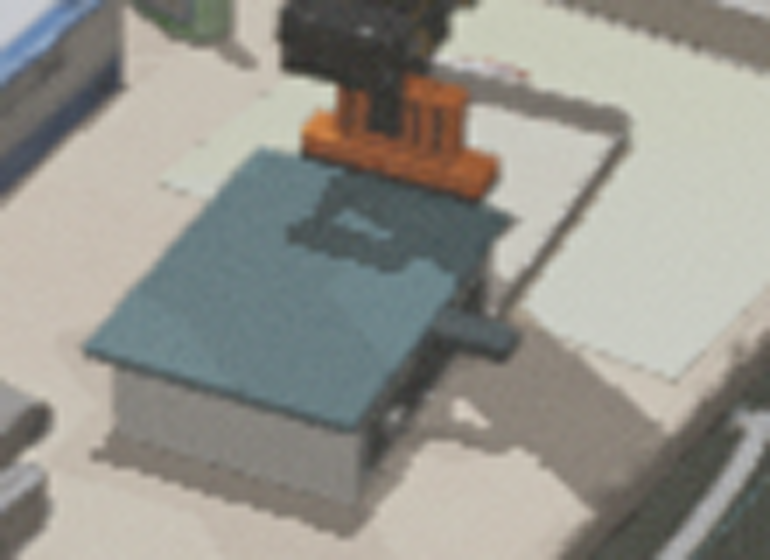

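View pics/g7top.png

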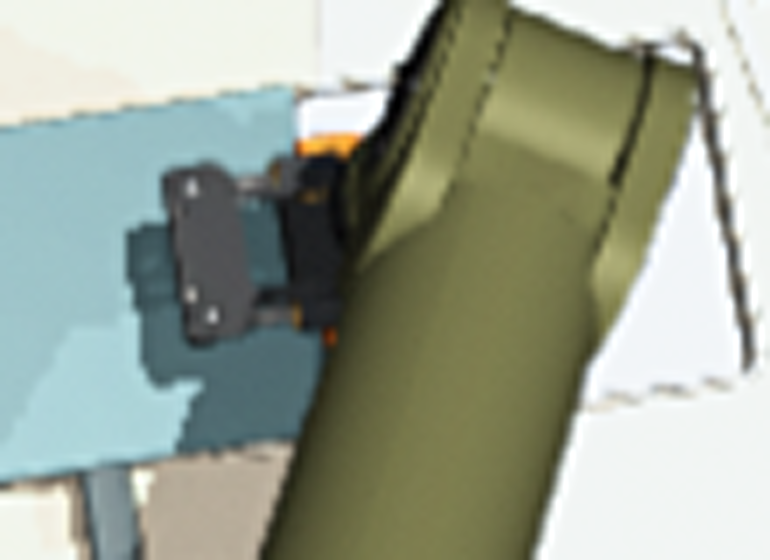

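{"fn": "drive_tool", "kwargs": {
  "increments": [
    [[-0.4,0,0],[0,0,0]],
    [[-0.7,0,0],[0,0,0]],
    [[-0.4,0,0.3],[0,0,0]],
    [[0,0.04,0.8],[0,0,0]],
    [[0,0.04,0.8],[0,0,0]],
    [[0,0.04,0.8],[0,0,0]],
    [[0,0.04,0.8],[0,0,0]],
    [[0,0.04,0.8],[0,0,0]],
    [[0,0.04,0.8],[0,0,0]]
  ]
}}

```text
time_s: 9.9
tool_pos: [0.5125, 0.0227, 0.1702]
tool_rot: [148.3, 89.8, -113.3]
force: [1.2, 1.0, -1.3]
grip_width: 0.0217
```

{"fn": "drive_tool", "kwargs": {
  "increments": [
    [[0,0.05,0.8],[0,0,0]],
    [[0,0.05,0.8],[0,0,0]],
    [[0,0.05,0.8],[0,0,0]],
    [[0,0.05,0.8],[0,0,0]],
    [[0,0.05,0.8],[0,0,0]],
    [[0,0.05,0.8],[0,0,0]],
    [[0,0,0],[0,0,0]]
  ]
}}

```text
time_s: 10.6
tool_pos: [0.4714, 0.2152, 0.1696]
tool_rot: [109.4, 89.9, -151.8]
force: [-0.7, -0.7, -2.1]
grip_width: 0.0218
```

```bash
python3 - <<'E'
from h import *; from cell import env
goal(env.get_obs(),(.45,.26,.0365),98.4)
for n in ("scene","top"):
    c=env.read_camera(n); f=c["frame"]; np.savez(f"pics/g8{n}.npz",**c)
    k=f[150:250,275:405] if n=="scene" else f[140:240,300:450]
    cv2.imwrite(f"pics/g8{n}.png",cv2.resize(k,None,fx=5,fy=5,interpolation=cv2.INTER_CUBIC)[:,:,::-1])
o,m=blobs(dict(np.load("pics/g8top.npz")),(22,35,100),(36,255,255),6,(300,150,460,250))
for a,ce,r in o: print("chip",a,ce.round(1),ray(c,*ce,.008).round(4))
E
```

```text
t 10.6 pos [0.4714 0.2152 0.1696] q [-39.   4.  12. 106.  -1.  70.  72.] F [-0.7 -0.7 -2.1] w 0.0218
 shift(cur tool axes) [3.327 0.349 1.191] shift(goal axes) [3.327 0.364 1.186] turn [ 0.0034 -0.0004 -0.001 ]
chip 18 [379.9 175.9] [ 0.5997 -0.1965  0.008 ]
chip 15 [381.1 183.2] [ 0.5744 -0.2003  0.008 ]
chip 11 [377.7 192.7] [ 0.5415 -0.1882  0.008 ]
chip 16 [383.8 198.6] [ 0.5212 -0.2086  0.008 ]
```

View pics/g8top.png

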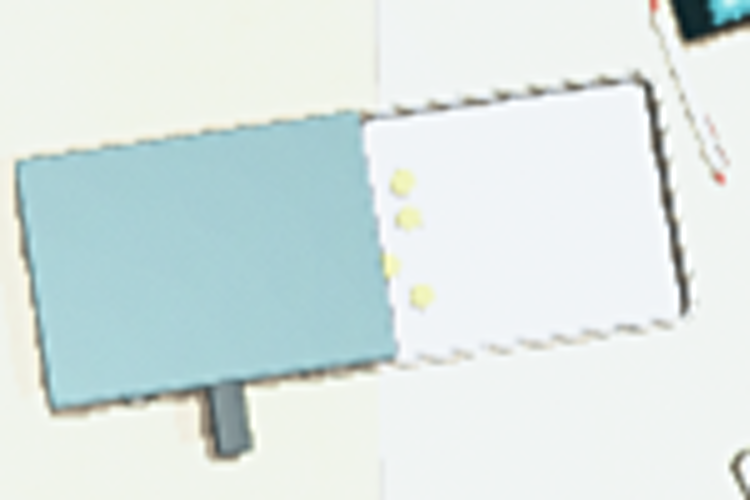

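View pics/g8scene.png

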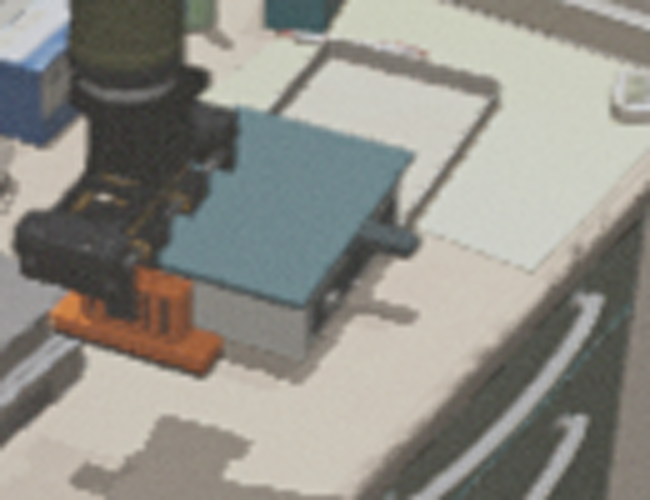

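All four chips lie in the tray at (380,176), (381,183), (378,193), (384,199), and the lid is bare. Now to stand the scraper on the worktop.

{"fn": "drive_tool", "kwargs": {
  "increments": [
    [[0,0.18,0.6],[0.003,0,0]],
    [[0,0.18,0.58],[0,0,0]],
    [[0,0,0],[0,0,0]],
    [[0.6,0,0],[0,0,0]],
    [[0.7,0,0],[0,0,0]],
    [[0.7,0,0],[0,0,0]],
    [[0.6,0,0],[0,0,0]],
    [[0.4,0,0],[0,0,0]],
    [[0,0,0],[0,0,0]],
    [[0,0,0],[0,0,0]]
  ]
}}

```text
time_s: 11.7
tool_pos: [0.4533, 0.2534, 0.0509]
tool_rot: [177.5, 89.8, -84.6]
force: [0.1, 0.0, -0.2]
grip_width: 0.0216
```

```bash
python3 - <<'E'
from h import *; from cell import env
goal(env.get_obs(),(.45,.26,.0355),98.4)
E
```

```text
t 11.7 pos [0.4533 0.2534 0.0509] q [-41.  12.  10. 113.  -2.  56.  68.] F [ 0.1  0.  -0.2] w 0.0216
 shift(cur tool axes) [0.385 0.058 0.177] shift(goal axes) [0.385 0.057 0.176] turn [-0.0039 -0.0014 -0.0001]
```

{"fn": "drive_tool", "kwargs": {
  "increments": [
    [[0.15,0,0],[-0.004,-0.001,0]],
    [[0.1,0,0],[0,0,0]],
    [[0.07,0,0],[0,0,0]],
    [[0,0,0],[0,0,0]],
    [[0,0,0],[0,0,0]]
  ]
}}

```text
time_s: 12.2
tool_pos: [0.4526, 0.2549, 0.0382]
tool_rot: [-64.8, 90.0, 33.8]
force: [0.0, 0.3, -1.2]
grip_width: 0.0217
```

```bash
python3 - <<'E'
from h import *; from cell import env
goal(env.get_obs(),(.45,.26,.0355),98.4)
for n in ("scene",):
    c=env.read_camera(n); f=c["frame"]
    k=f[170:250,255:355]
    cv2.imwrite(f"pics/g9{n}.png",cv2.resize(k,None,fx=7,fy=7,interpolation=cv2.INTER_CUBIC)[:,:,::-1])
E
```

```text
t 12.2 pos [0.4526 0.2549 0.0382] q [-41.  13.  10. 113.  -3.  54.  68.] F [ 0.   0.3 -1.2] w 0.0217
 shift(cur tool axes) [0.067 0.047 0.135] shift(goal axes) [0.067 0.047 0.135] turn [0.0011 0.     0.0001]
```

View pics/g9scene.png

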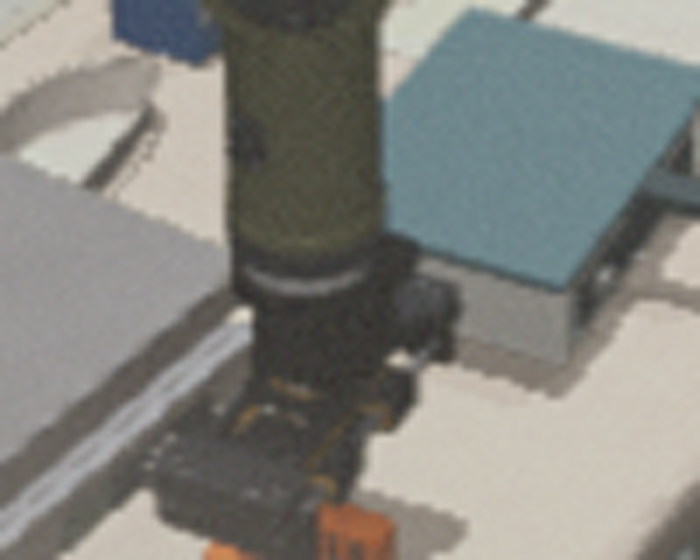

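{"fn": "drive_tool", "kwargs": {
  "increments": [
    [[0.04,0,0],[0,0,0]],
    [[0.04,0,0],[0,0,0]],
    [[0.04,0,0],[0,0,0]],
    [[0,0,0],[0,0,0]],
    [[0,0,0],[0,0,0]]
  ]
}}

```text
time_s: 12.75
tool_pos: [0.4529, 0.255, 0.0355]
tool_rot: [-5.0, 90.0, 93.5]
force: [-5.2, -2.8, 14.4]
grip_width: 0.0213
```

```bash
python3 - <<'E'
from h import *; from cell import env
goal(env.get_obs(),(.45,.26,.0355),98.4)
for n in ("scene",):
    c=env.read_camera(n); f=c["frame"]
    k=f[200:280,250:350]
    cv2.imwrite(f"pics/g10{n}.png",cv2.resize(k,None,fx=7,fy=7,interpolation=cv2.INTER_CUBIC)[:,:,::-1])
E
```

```text
t 12.75 pos [0.4529 0.255  0.0355] q [-41.  13.  10. 113.  -3.  54.  69.] F [-5.2 -2.8 14.4] w 0.0213
 shift(cur tool axes) [-0.     0.052  0.134] shift(goal axes) [-0.     0.053  0.134] turn [0.001  0.0003 0.    ]
```

View pics/g10scene.png

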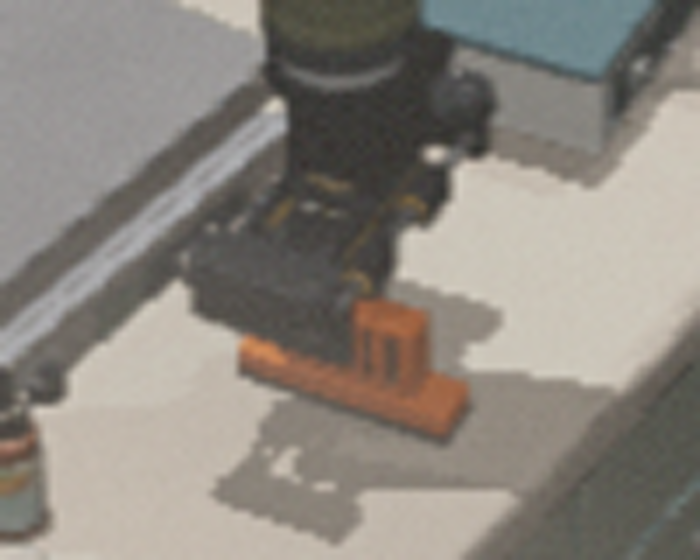

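{"fn": "drive_tool", "kwargs": {
  "increments": [
    [[-0.06,0,0],[0,0,0]],
    [[0,0,0],[0,0,0]]
  ]
}}

```text
time_s: 13.0
tool_pos: [0.4529, 0.2551, 0.036]
tool_rot: [-61.6, 89.9, 36.9]
force: [0.7, -0.1, -1.4]
grip_width: 0.0216
```

{"fn": "drive_tool", "kwargs": {
  "increments": [
    [[0,0,0],[0,0,0]],
    [[0,0,0],[0,0,0]],
    [[0,0,0],[0,0,0]],
    [[0,0,0],[0,0,0]],
    [[0,0,0],[0,0,0]],
    [[0,0,0],[0,0,0]],
    [[0,0,0],[0,0,0]]
  ],
  "hand": 1
}}

```text
time_s: 13.7
tool_pos: [0.4526, 0.2548, 0.0357]
tool_rot: [-76.1, 90.0, 22.4]
force: [0.2, 0.2, 0.5]
grip_width: 0.0695
```

{"fn": "drive_tool", "kwargs": {
  "increments": [
    [[-0.3,0,0],[0,0,0]],
    [[-0.6,0,0],[0,0,0]],
    [[-0.8,0,0],[0,0,0]],
    [[-0.8,0,0],[0,0,0]],
    [[-0.7,0,-0.3],[0,0,0]],
    [[0,0,-0.7],[0,0,0]],
    [[0,0,-0.8],[0,0,0]],
    [[0,0,-0.8],[0,0,0]],
    [[0,0,-0.8],[0,0,0]],
    [[0,0,0],[0,0,0]]
  ]
}}

```text
time_s: 14.7
tool_pos: [0.4738, 0.1151, 0.1648]
tool_rot: [-132.0, 89.9, -33.9]
force: [-0.1, -0.8, 0.2]
grip_width: 0.0869
```

```bash
python3 - <<'E'
from h import *; from cell import env
a=np.radians(8.4);b=np.array([.536,-.0565]);X=np.array([np.cos(a),np.sin(a)])
h=b-X*.107; print("handle pt",h)
o=env.get_obs()
goal(o,(*h,.049),98.4)
for n in ("scene","top"):
    c=env.read_camera(n); f=c["frame"]; np.savez(f"pics/g11{n}.npz",**c)
    k=f[160:280,250:400] if n=="scene" else f[150:250,220:370]
    cv2.imwrite(f"pics/g11{n}.png",cv2.resize(k,None,fx=5,fy=5,interpolation=cv2.INTER_CUBIC)[:,:,::-1])
E
```

```text
handle pt [ 0.43014786 -0.07213088]
t 14.7 pos [0.4738 0.1151 0.1648] q [-34.   0.  17. 111.  -0.  69.  81.] F [-0.1 -0.8  0.2] w 0.0869
 shift(cur tool axes) [ 2.899  1.743 -4.478] shift(goal axes) [ 2.896  1.763 -4.472] turn [-0.0026 -0.0006  0.0006]
```

View pics/g11scene.png

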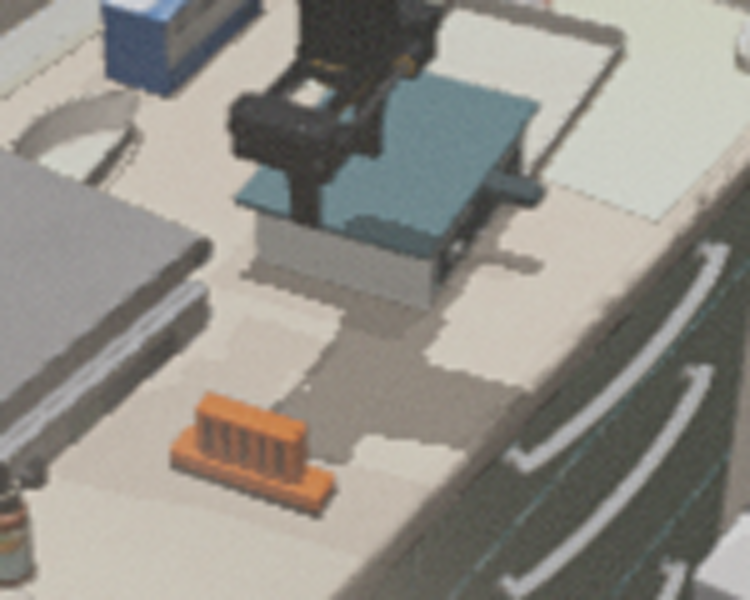

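View pics/g11top.png

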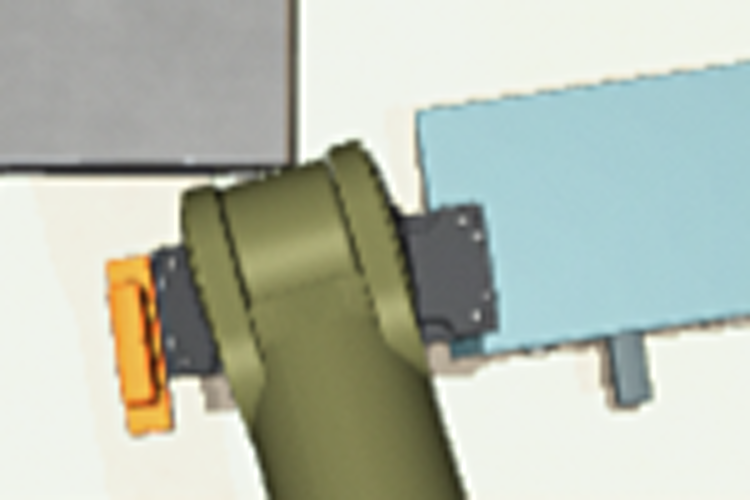

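```bash
python3 - <<'E'
from h import *
c=dict(np.load("pics/g8top.npz"))
print(c["frame"][212:236,338:356].mean(2).astype(int))
o,m=blobs(c,(80,15,60),(110,90,175),20,(336,219,356,236))
for a,ce,r in o:
    print(a,ce,r); print(np.array([ray(c,*p,.075) for p in cv2.boxPoints(r)]).round(4), ray(c,*r[0],.075))
E
```

```text
[[199 199 199 198 200 199 200 199 199 199 199 198 197 198 199 199 199 198]
 [199 200 199 199 199 200 200 199 200 201 200 199 199 200 199 200 203 203]
 [199 201 200 201 201 202 201 202 202 203 205 201 196 189 181 178 183 181]
 [202 202 203 207 205 197 184 180 174 172 173 170 157 146 141 141 138 136]
 [191 183 179 180 180 169 145 134 122 105  98 130 126 131 149 164 165 177]
 [139 121 111  91 111 133 142 139 134 121 126 213 215 212 212 211 210 224]
 [108 107 111  78 110 147 146 142 136 124 144 243 249 245 244 243 242 241]
 [185 148 133  87 103 152 147 142 137 123 130 217 246 242 241 240 240 240]
 [237 194 143 110  97 154 147 142 139 129 133 203 245 241 239 239 239 239]
 [241 232 152 126  89 151 148 143 139 133 131 186 246 242 239 239 239 240]
 [238 233 150 125  81 144 148 143 141 136 133 180 246 242 239 239 239 239]
 [237 231 151 128  84 135 149 144 142 138 130 162 248 242 239 239 240 239]
 [238 232 150 130  86 122 149 145 142 138 125 155 249 243 240 239 239 239]
 [237 230 149 127  77 107 152 146 142 139 124 147 241 244 241 240 239 239]
 [236 229 152 128  83 100 156 148 141 139 126 126 
[... 279 characters left out ...]
 120 116 114 156 190 219 243 241 239 239 240]
 [240 241 239 205 165 138 125 124 129 159 235 247 243 241 240 240 239 240]
 [240 241 243 239 216 214 214 214 214 226 245 243 241 240 240 239 240 240]
 [240 240 241 242 243 244 245 245 245 243 242 240 239 239 239 239 239 239]
 [240 240 240 240 240 241 241 241 241 240 240 240 240 240 240 240 239 240]
 [240 240 240 240 240 240 240 240 240 240 240 240 240 240 240 240 240 240]]
77 [345.37662338 224.33766234] ((345.40997314453125, 224.3699951171875), (11.596551895141602, 6.363961219787598), 81.8698959350586)
[[ 0.4489 -0.0578  0.075 ]
 [ 0.4518 -0.0784  0.075 ]
 [ 0.4144 -0.0835  0.075 ]
 [ 0.4115 -0.0629  0.075 ]] [ 0.4316513  -0.07062498  0.075     ]
```

{"fn": "drive_tool", "kwargs": {
  "increments": [
    [[0,0.29,-0.73],[-0.002,0,0]],
    [[0,0.29,-0.73],[0,0,0]],
    [[0,0.29,-0.73],[0,0,0]],
    [[0,0.29,-0.73],[0,0,0]],
    [[0,0.29,-0.73],[0,0,0]],
    [[0,0.29,-0.73],[0,0,0]],
    [[0,0,0],[0,0,0]],
    [[0.4,0,0],[0,0,0]],
    [[0.4,0,0],[0,0,0]],
    [[0,0,0],[0,0,0]]
  ]
}}

```text
time_s: 15.8
tool_pos: [0.4294, -0.0617, 0.1302]
tool_rot: [78.7, 89.8, 177.6]
force: [-0.5, 0.2, -0.5]
grip_width: 0.0873
```

```bash
python3 - <<'E'
from h import *; from cell import env
o=env.get_obs()
goal(o,(.431,-.071,.049),98.4);goal(o,(.431,-.071,.049),98.4,15)
E
```

```text
t 15.8 pos [ 0.4294 -0.0617  0.1302] q [-24.  -5.  28. 120.   3.  65. 101.] F [-0.5  0.2 -0.5] w 0.0873
 shift(cur tool axes) [ 2.031 -0.011 -0.238] shift(goal axes) [ 2.031 -0.006 -0.237] turn [ 0.0042  0.0003 -0.0016]
t 15.8 pos [ 0.4294 -0.0617  0.1302] q [-24.  -5.  28. 120.   3.  65. 101.] F [-0.5  0.2 -0.5] w 0.0873
 shift(cur tool axes) [ 2.031 -0.011 -0.238] shift(goal axes) [ 1.963  0.52  -0.237] turn [ 0.0041  0.0009 -0.1266]
```

{"fn": "drive_tool", "kwargs": {
  "increments": [
    [[0,0,-0.1],[0.004,0,-0.063]],
    [[0,0,0],[0,0,-0.063]],
    [[0,0,0],[0,0,0]],
    [[0,0,0],[0,0,0]]
  ]
}}

```text
time_s: 16.2
tool_pos: [0.4313, -0.0675, 0.1325]
tool_rot: [-89.8, 75.0, 8.4]
force: [0.3, -0.3, 0.9]
grip_width: 0.0874
```

```bash
python3 - <<'E'
from h import *; from cell import env
o=env.get_obs()
goal(o,(.4359,-.0703,.0497),98.4,15)
E
```

```text
t 16.2 pos [ 0.4313 -0.0675  0.1325] q [-13. -17.  19. 130.   2.  52. 103.] F [ 0.3 -0.3  0.9] w 0.0874
 shift(cur tool axes) [ 2.025  0.435 -0.087] shift(goal axes) [ 2.025  0.436 -0.086] turn [-0.0016  0.0001 -0.0002]
```

{"fn": "drive_tool", "kwargs": {
  "increments": [
    [[0,0,0],[0,0,0.06]],
    [[0,0,0],[0,0,0]]
  ]
}}

```text
time_s: 16.4
tool_pos: [0.4356, -0.0656, 0.134]
tool_rot: [-90.4, 82.1, 8.2]
force: [0.2, -0.1, 0.7]
grip_width: 0.0871
```

```bash
python3 - <<'E'
from h import *; from cell import env
o=env.get_obs()
P=np.array([.431,-.071,.068]); t=np.radians(8); d=np.array([.989*np.sin(t),.146*np.sin(t),-np.cos(t)])
goal(o,P+.019*d,98.4,8)
E
```

```text
t 16.4 pos [ 0.4356 -0.0656  0.134 ] q [-14. -11.  19. 124.   2.  58. 102.] F [ 0.2 -0.1  0.7] w 0.0871
 shift(cur tool axes) [ 2.09   0.357 -0.114] shift(goal axes) [ 2.089  0.362 -0.116] turn [ 0.001  -0.0003 -0.0011]
```

{"fn": "drive_tool", "kwargs": {
  "increments": [
    [[0.3,0.18,-0.11],[0,0,0]],
    [[0.3,0.18,0],[0,0,0]],
    [[0.3,0,0],[0,0,0]],
    [[0.3,0,0],[0,0,0]],
    [[0,0,0],[0,0,0]]
  ]
}}

```text
time_s: 16.9
tool_pos: [0.4214, -0.0724, 0.0799]
tool_rot: [-89.0, 82.4, 9.3]
force: [0.7, 0.1, 0.4]
grip_width: 0.087
```

```bash
python3 - <<'E'
from h import *; from cell import env
o=env.get_obs()
P=np.array([.431,-.071,.068]); t=np.radians(8); d=np.array([.989*np.sin(t),.146*np.sin(t),-np.cos(t)])
goal(o,P+.019*d,98.4,8)
E
```

```text
t 16.9 pos [ 0.4214 -0.0724  0.0799] q [-14.  -8.  21. 129.   1.  51. 105.] F [0.7 0.1 0.4] w 0.087
 shift(cur tool axes) [ 0.802 -0.205 -0.002] shift(goal axes) [ 0.804 -0.199 -0.001] turn [-0.0011  0.001  -0.0035]
```

{"fn": "drive_tool", "kwargs": {
  "increments": [
    [[0.25,-0.1,0],[0,0,0]],
    [[0.25,-0.06,0],[0,0,0]],
    [[0.2,0,0],[0,0,0]],
    [[0,0,0],[0,0,0]],
    [[0,0,0],[0,0,0]]
  ]
}}

```text
time_s: 17.4
tool_pos: [0.4339, -0.0713, 0.0549]
tool_rot: [-89.6, 82.3, 8.7]
force: [-0.7, 0.0, 0.2]
grip_width: 0.0873
```

```bash
python3 - <<'E'
from h import *; from cell import env
o=env.get_obs()
P=np.array([.431,-.071,.068]); t=np.radians(8); d=np.array([.989*np.sin(t),.146*np.sin(t),-np.cos(t)])
goal(o,P+.019*d,98.4,8)
for n in ("scene","top"):
    c=env.read_camera(n); f=c["frame"]
    k=f[150:250,280:400] if n=="scene" else f[150:250,270:420]
    cv2.imwrite(f"pics/g12{n}.png",cv2.resize(k,None,fx=5,fy=5,interpolation=cv2.INTER_CUBIC)[:,:,::-1])
E
```

```text
t 17.4 pos [ 0.4339 -0.0713  0.0549] q [-14.  -4.  21. 129.  -1.  47. 106.] F [-0.7  0.   0.2] w 0.0873
 shift(cur tool axes) [0.141 0.023 0.017] shift(goal axes) [0.141 0.023 0.018] turn [-0.001   0.0003 -0.0024]
```

View pics/g12scene.png

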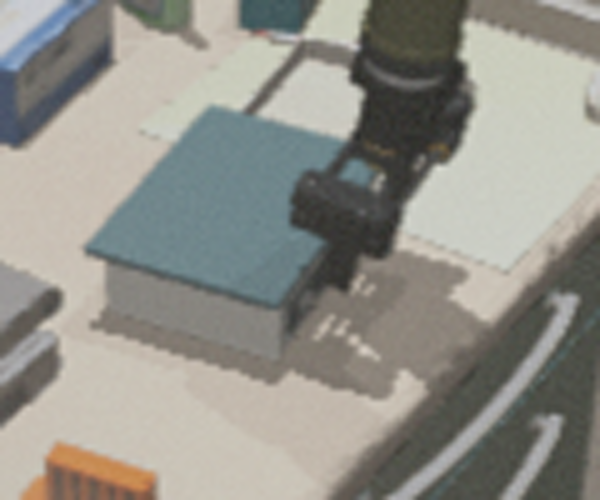

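View pics/g12top.png

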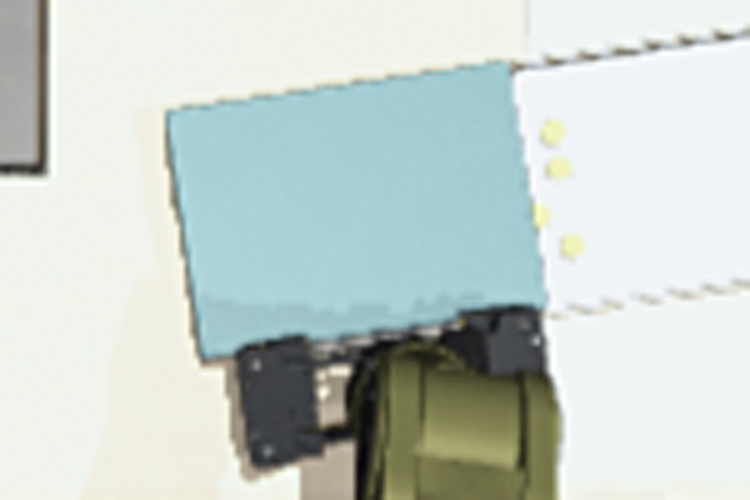

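{"fn": "drive_tool", "kwargs": {
  "increments": [
    [[0.12,0.02,0.01],[0,0,-0.002]],
    [[0,0,0],[0,0,0]],
    [[0,0,0],[0,0,0]]
  ]
}}

```text
time_s: 17.8
tool_pos: [0.4337, -0.0708, 0.0503]
tool_rot: [-89.5, 82.0, 8.8]
force: [0.3, 0.1, -0.4]
grip_width: 0.0869
```

{"fn": "drive_tool", "kwargs": {
  "increments": [
    [[0,0,0],[0,0,0]],
    [[0,0,0],[0,0,0]],
    [[0,0,0],[0,0,0]],
    [[0,0,0],[0,0,0]],
    [[0,0,0],[0,0,0]],
    [[0,0,0],[0,0,0]],
    [[0,0,0],[0,0,0]],
    [[0,0,0],[0,0,0]],
    [[0,0,0],[0,0,0]]
  ],
  "hand": -1,
  "squeeze": 40
}}

```text
time_s: 18.7
tool_pos: [0.4341, -0.0721, 0.0504]
tool_rot: [-90.4, 82.0, 7.9]
force: [-0.0, 1.1, -1.6]
grip_width: 0.0236
```

```bash
python3 - <<'E'
from h import *; from cell import env
o=env.get_obs()
P=np.array([.431,-.071,.068]); t=np.radians(8); d=np.array([.989*np.sin(t),.146*np.sin(t),-np.cos(t)])
goal(o,P+.019*d,98.4,8)
# arc: grasp rigid with lid. hinge in bath frame
a=np.radians(8.4);X=np.array([np.cos(a),np.sin(a),0]);Y=np.array([-np.sin(a),np.cos(a),0]);b=np.array([.536,-.0565,0])
H=b+.078*X+np.array([0,0,.066])
R0=Ro.from_euler('xyz',o["tool_rot"],degrees=True); p=o["tool_pos"]
print("tcp rel hinge (x,y,z bath)",(p-H)@X,(p-H)@Y,(p-H)[2])
# full-body rotation of 5 deg steps: rel motion in tool frame
dR=Ro.from_rotvec(Y*np.radians(5)) # check sign
q=H+dR.apply(p-H); print("5deg: dp world",q-p,"tool units",R0.inv().apply(q-p)/.04,"rotvec tool",R0.inv().apply(Y*5)/120)
E
```

```text
t 18.7 pos [ 0.4341 -0.0721  0.0504] q [-14.  -4.  21. 130.  -1.  46. 106.] F [-0.   1.1 -1.6] w 0.0236
 shift(cur tool axes) [0.03  0.01  0.039] shift(goal axes) [0.03  0.01  0.039] turn [-0.0008 -0.0006  0.0002]
tcp rel hinge (x,y,z bath) -0.18110506917284772 -0.0005718226759758866 -0.015584645604896849
5deg: dp world [-6.61953674e-04 -9.77488141e-05  1.58436511e-02] tool units [-0.394552   -0.03868668 -0.00044148] rotvec tool [-5.38362351e-05  7.35723528e-05  4.16665669e-02]
```

{"fn": "drive_tool", "kwargs": {
  "increments": [
    [[-0.198,-0.015,0],[0,0,0.021]],
    [[-0.198,-0.015,0],[0,0,0.021]],
    [[-0.198,-0.015,0],[0,0,0.021]],
    [[-0.198,-0.015,0],[0,0,0.021]],
    [[0,0,0],[0,0,0]],
    [[0,0,0],[0,0,0]]
  ]
}}

```text
time_s: 19.3
tool_pos: [0.434, -0.072, 0.0817]
tool_rot: [91.0, 87.9, -170.7]
force: [0.4, -5.6, -1.3]
grip_width: 0.0236
```

```bash
cat > arc.py <<'E'
from h import *; from cell import env
import sys
o=env.get_obs()
a=np.radians(8.4);X=np.array([np.cos(a),np.sin(a),0]);Y=np.array([-np.sin(a),np.cos(a),0]);b=np.array([.536,-.0565,0])
H=b+.078*X+np.array([0,0,.066])
R=Ro.from_euler('xyz',o["tool_rot"],degrees=True); p=o["tool_pos"]
xd=R.apply([1,0,0]); tilt=np.degrees(np.arctan2(xd@X,-xd[2]))
g=p-.019*xd
r=g-H; print("t",round(o["time_s"],2),"tilt",tilt.round(2),"grasp radius",np.hypot(r@X,r[2]).round(4),"lid ang from grasp",np.degrees(np.arctan2(r[2],-(r@X))).round(2),"ylat",(r@Y).round(4),"q",o["qpos"].round(0),"F",o["force"].round(1),"T",o["wrist_torque"].round(2),"w",o["grip_width"].round(4))
if len(sys.argv)>1:
    for n in ("scene","top"):
        c=env.read_camera(n); f=c["frame"]; np.savez(f"pics/{sys.argv[1]}{n}.npz",**c)
        k=f[120:250,270:430] if n=="scene" else f[140:260,270:430]
        cv2.imwrite(f"pics/{sys.argv[1]}{n}.png",cv2.resize(k,None,fx=5,fy=5,interpolation=cv2.INTER_CUBIC)[:,:,::-1])
E
python3 arc.py h1
```

```text
Traceback (most recent call last):
  File "arc.py", line 9, in <module>
    r=g-H; print("t",round(o["time_s"],2),"tilt",tilt.round(2),"grasp radius",np.hypot(r@X,r[2]).round(4),"lid ang from grasp",np.degrees(np.arctan2(r[2],-(r@X))).round(2),"ylat",(r@Y).round(4),"q",o["qpos"].round(0),"F",o["force"].round(1),"T",o["wrist_torque"].round(2),"w",o["grip_width"].round(4))
                                                                                                                                                                                                                                                                                    ^^^^^^^^^^^^^^^^^^^^^
AttributeError: 'float' object has no attribute 'round'
```

```bash
sed -i 's/o\["grip_width"\].round(4)/round(o["grip_width"],4)/' arc.py
python3 arc.py h1
```

```text
t 19.3 tilt -2.07 grasp radius 0.1838 lid ang from grasp 10.87 ylat -0.0005 q [-15.   1.  21. 120.   0.  61. 104.] F [ 0.4 -5.6 -1.3] T [-0.91 -0.18  0.17] w 0.0236
```

View pics/h1scene.png

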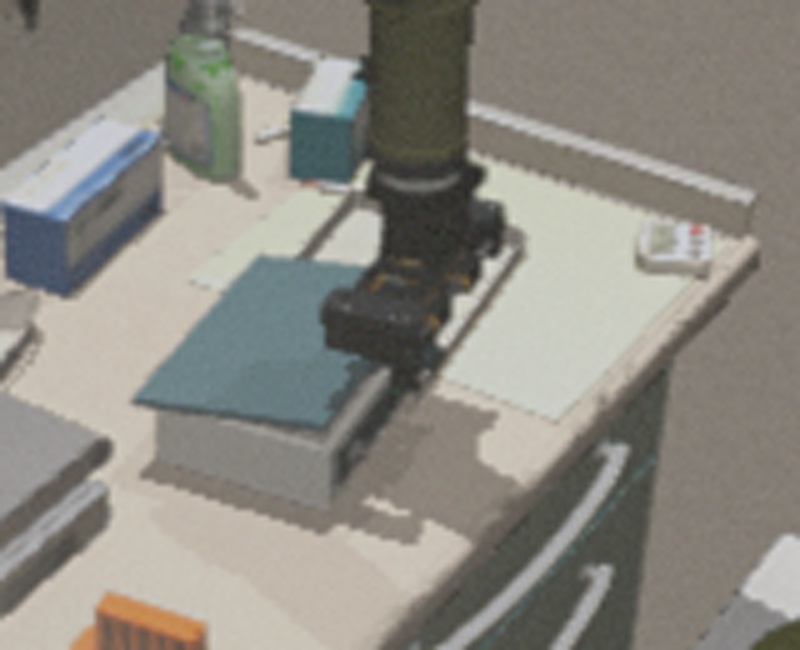

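The lid is rising with the fingers; the forces are small. Continuing.

{"fn": "drive_tool", "kwargs": {
  "increments": [
    [[-0.198,-0.015,0],[0,0,0.021]],
    [[-0.198,-0.015,0],[0,0,0.021]],
    [[-0.198,-0.015,0],[0,0,0.021]],
    [[-0.198,-0.015,0],[0,0,0.021]],
    [[-0.198,-0.015,0],[0,0,0.021]],
    [[-0.198,-0.015,0],[0,0,0.021]],
    [[0,0,0],[0,0,0]]
  ]
}}

```text
time_s: 20.1
tool_pos: [0.4443, -0.0705, 0.1285]
tool_rot: [90.2, 72.7, -171.6]
force: [-1.7, -3.8, -0.9]
grip_width: 0.0238
```

```bash
python3 arc.py
```

```text
t 20.1 tilt -17.33 grasp radius 0.1838 lid ang from grasp 26.04 ylat -0.0004 q [-15.  12.  21. 105.  -0.  80. 104.] F [-1.7 -3.8 -0.9] T [-0.92 -0.17  0.35] w 0.0238
```

{"fn": "drive_tool", "kwargs": {
  "increments": [
    [[-0.198,-0.015,0],[0,0,0.021]],
    [[-0.198,-0.015,0],[0,0,0.021]],
    [[-0.198,-0.015,0],[0,0,0.021]],
    [[-0.198,-0.015,0],[0,0,0.021]],
    [[0,0,0],[0,0,0]]
  ]
}}

```text
time_s: 20.6
tool_pos: [0.4575, -0.0685, 0.1572]
tool_rot: [90.1, 62.6, -171.6]
force: [-2.2, -4.0, 0.7]
grip_width: 0.0235
```

```bash
python3 arc.py
```

```text
t 20.6 tilt -27.44 grasp radius 0.1837 lid ang from grasp 36.01 ylat -0.0004 q [-15.  20.  21.  95.  -0.  93. 104.] F [-2.2 -4.   0.7] T [-0.79 -0.06  0.51] w 0.0235
```

{"fn": "drive_tool", "kwargs": {
  "increments": [
    [[-0.196,-0.015,0],[0,0,0.0208]],
    [[-0.196,-0.015,0],[0,0,0.0208]],
    [[-0.196,-0.015,0],[0,0,0.0208]],
    [[-0.196,-0.015,0],[0,0,0.0208]],
    [[0,0,0],[0,0,0]],
    [[0,0,0],[0,0,0]],
    [[0,0,0],[0,0,0]]
  ]
}}

```text
time_s: 21.3
tool_pos: [0.4753, -0.0658, 0.1827]
tool_rot: [90.0, 52.7, -171.7]
force: [-1.9, -5.2, 2.4]
grip_width: 0.0236
```

```bash
python3 arc.py h2
```

```text
t 21.3 tilt -37.27 grasp radius 0.1837 lid ang from grasp 45.86 ylat -0.0003 q [-14.  29.  21.  84.  -1. 105. 105.] F [-1.9 -5.2  2.4] T [-0.89 -0.29  0.77] w 0.0236
```

View pics/h2scene.png

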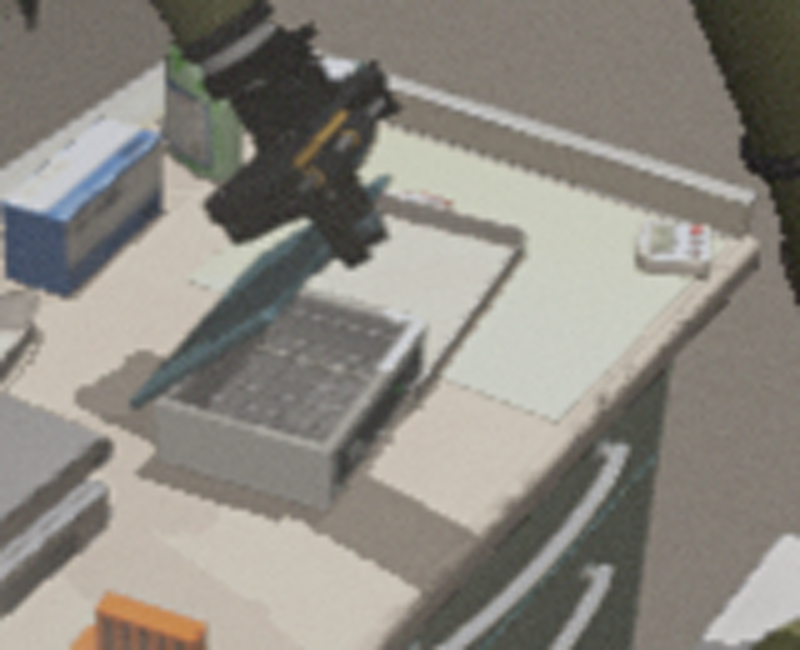

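View pics/h2top.png

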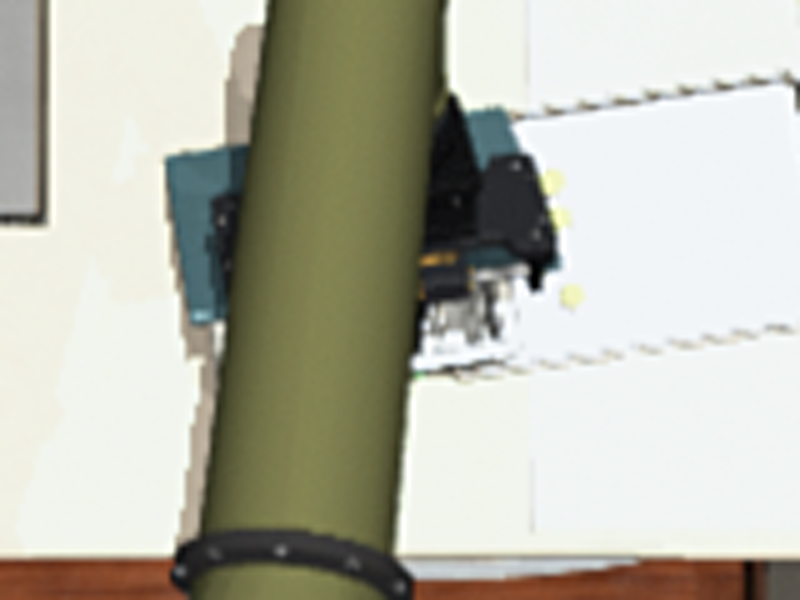

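```bash
python3 - <<'E'
from h import *
a=np.radians(8.4);X=np.array([np.cos(a),np.sin(a),0]);Y=np.array([-np.sin(a),np.cos(a),0]);H=np.array([.536,-.0565,.066])+.078*X
for n,u0,v0 in (("top",270,140),("scene",270,120)):
    c=dict(np.load(f"pics/h2{n}.npz"))
    for th in (40,45,50):
        t=np.radians(th);s=[]
        for y in (.115,-.115):
            x=-.158*np.cos(t)+.011*np.sin(t); z=.158*np.sin(t)+.011*np.cos(t)
            u,v=proj(c,H+x*X+y*Y+[0,0,z]); s.append((round((u-u0)*5,0),round((v-v0)*5,0)))
        print(n,th,"left/right front corner in crop px",s)
E
```

```text
top 40 left/right front corner in crop px [(np.float64(190.0), np.float64(333.0)), (np.float64(562.0), np.float64(278.0))]
top 45 left/right front corner in crop px [(np.float64(187.0), np.float64(315.0)), (np.float64(562.0), np.float64(260.0))]
top 50 left/right front corner in crop px [(np.float64(185.0), np.float64(297.0)), (np.float64(562.0), np.float64(241.0))]
scene 40 left/right front corner in crop px [(np.float64(270.0), np.float64(329.0)), (np.float64(393.0), np.float64(184.0))]
scene 45 left/right front corner in crop px [(np.float64(258.0), np.float64(315.0)), (np.float64(382.0), np.float64(170.0))]
scene 50 left/right front corner in crop px [(np.float64(245.0), np.float64(302.0)), (np.float64(370.0), np.float64(158.0))]
```

Gripper geometry gives a lid angle of 45°. The lid's front corners, seen at (560,262) in the top crop and (388,177) in the scene crop, agree to within about 2°. Now a short hold check.

{"fn": "drive_tool", "kwargs": {
  "increments": [
    [[0,0,0],[0,0,0]],
    [[0,0,0],[0,0,0]],
    [[0,0,0],[0,0,0]],
    [[0,0,0],[0,0,0]],
    [[0,0,0],[0,0,0]],
    [[0,0,0],[0,0,0]]
  ]
}}

```text
time_s: 22.0
tool_pos: [0.4754, -0.0657, 0.1828]
tool_rot: [90.0, 52.8, -171.7]
force: [-2.0, -5.2, 1.0]
grip_width: 0.0238
```

```bash
python3 arc.py h3; python3 - <<'E'
from h import *
c=dict(np.load("pics/h3top.npz"));f=c["frame"]
cv2.imwrite("pics/h3full.png",cv2.resize(f[140:260,130:490],None,fx=2.2,fy=2.2,interpolation=cv2.INTER_CUBIC)[:,:,::-1])
E
```

```text
t 22.0 tilt -37.23 grasp radius 0.1837 lid ang from grasp 45.9 ylat -0.0003 q [-14.  29.  21.  84.  -1. 105. 105.] F [-2.  -5.2  1. ] T [-0.85 -0.36  0.79] w 0.0238
```

View pics/h3full.png

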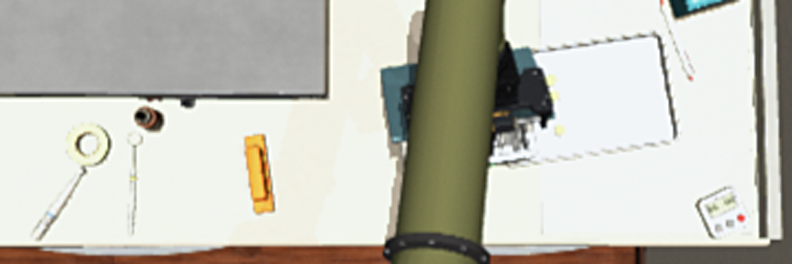

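The picture shows the scraper standing at (258,173), the bystanders in their places, chips in the tray near (555,80)–(558,130), and the lid held steady. Handing in.

```bash
python3 -c "
from cell import env
print(env.sign_off())"
```

```text
the job is handed in; nothing more can be done
None
```

The job is handed in, at about 22 s of the 58 s allowed. I swept all four chips off the lid into the tray with the scraper and stood the scraper upright on the worktop left of the bath. I then lifted the lid by its handle, and the fingers still hold it at about 45 degrees.

**What the last checks showed:**
- **Chips:** after the sweep the top view showed the lid bare and all four chips in the tray. In the final pictures the gripper hides part of the tray; three were visible in the first picture at 45 degrees, so I did not recount all four.
- **Scraper and other things:** the last picture shows the scraper standing and the handpiece, tape roll, timer, mirror and dropper bottle where they were.
- **Lid angle:** the gripper's position gives about 45 degrees, steady over 0.7 s. The lid corners in the two camera views suggest between 43 and 45.5 degrees, so they agree to within about 2 degrees.
- **Grip and forces:** the fingers are 23.8 mm apart on the 24 mm handle. The measured force was about 6 N at the end.

**What disagreed:** the scraper's sole sat about 8 mm further below the fingertips than my grasp measurement gave. Because of that it briefly pressed on the lid with about 34 N. I eased that to 8 N before sweeping.

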